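# Stack the lens sterilising set at the slit-lamp table

### The job

Stack the lens sterilising set in the middle of the dark rubber mat, lengthwise with it, in this order: first the deep open tray, then the low wide lens pot standing inside it, then the divided insert tray seated on the deep tray, and last the lid seated on the insert. Insert and lid must sit fully home, with their feet down inside the rim below, and each piece is set down and released before the next. Leave the tall narrow pot and the dropper bottle where they stand.

Things in the scene. Friction and masses are not known exactly. Their poses are not given: they have to be found in the camera images.
- mat: Flat dark rubber mat, fixed to the white table, 160 (x, long) x 80 (y) x 4 mm thick. Origin at the centre of its underside on the table; its top is 4 mm above. It is the place for the stack, which lies with its long side along the mat's long side (either way round).
- deep_center (a point): Deep open-topped aluminium tray without dividers, loose, 140 (x, long) x 58 (y) x 40 mm high, walls and floor 3 thick, 0.25 kg. Inside 134 x 52 x 37 deep. Its underside is flat. Point: the centre, 20 above its underside. Axes: x along its length, y across, z up. Can be gripped across its 58 width, from above.
- pot_center (a point): Low wide lens pot: a white plastic cylinder with a grey band and a grey disc on top, loose, 36 diameter x 28 mm high, 0.06 kg. Point: its centre, 14 above its underside; z up. It stands anywhere on the deep tray's floor; inside the deep tray there is room for the fingers on the two sides along the tray's length.
- insert_center (a point): Insert: aluminium tray with two low dividers (12 below the rim), loose, 0.2 kg, 140 (x, long) x 58 (y) x 32 mm high, walls 3. Its lowest 4 are a foot, 122 x 40, centred, that drops into the deep tray's 134 x 52 mouth (6 play each way); seated, the foot's underside is 36 above the deep tray's underside. Point: its centre, 16 above the foot's underside; z up. Grip across the width, near the rim.
- lid_grip (a point): Lid: aluminium plate 140 (x, long) x 58 (y) x 5 mm on a 122 x 40 x 4 foot that drops into the insert's 134 x 52 mouth (6 play each way), loose, 0.2 kg. Black bar handle along x: 70 x 14 wide x 14 high, its middle 25 above the plate. Point: middle of the bar, 34 above the foot's underside; z up. Seated, its foot's underside is 28 above that of the insert's foot.
- tallpot_center (a point): Tall narrow pot, not to be moved: white plastic cylinder with a grey band and a grey disc on top, 24 diameter x 48 mm high, loose. Point: its centre, 24 above the table.
- dropper_center (a point): Small dropper bottle, not to be moved: 26 diameter x 65 mm high, white plastic with a narrower neck, a paper label and white cap, loose. Point: its centre, 32 above the table.
Not all that is in view belongs to the job. Leave any orange or yellow look-alike of the part that bears deep_center alone.

How it is judged:
By the outcome, as a careful person would: the job done as asked, in the order asked, and still so for the second after the job is handed in, with the robot touching nothing.
It also fails if it takes over 115 s, if anything falls off the work surface, if the arm or the gripper's body presses on something with over 40 N, if the wrist force passes 120 N, or if a joint passes its speed limit or range.

### The arm

A 7-joint arm with a two-finger parallel gripper is mounted at the origin on the work surface. World frame = base frame: x ahead of the robot, y to its left, z up, the work surface at z = 0. Lengths are in m, angles in rad, forces in N, time in s.
With the tool pointing down it reaches from about 0.35 to 0.9 m from the base axis. Payload 8.1 kg.
Tool frame: the origin (TCP) lies at the very end of the fingers, on their centre line; the grasp point (between the pads) lies 19 mm behind it; z points along the fingers, y is the line along which they close (so a half turn about z gives the same grasp; the last joint's range is limited). The gripper opens to 92 mm and grips with 3 to 60 N. Pads are 19 mm wide; open, the fingers measure 130 mm over their backs; the gripper's body (75 mm by 190 mm) begins 47 mm behind the grasp point.
Start: joints at [1.226, 0.434, 0.025, 1.573, -0.012, 1.134, -0.075], TCP at [0.15, -0.607, 0.227] pointing down, gripper open.
Joint ranges: [-2.62, 2.62], [-0.44, 2.09], [-1.27, 1.32], [0.08, 2.57], [-1.32, 4.46], [0.12, 2], [-2.74, 2.74]. Speed limits (rad/s): [2.22, 2.22, 3.01, 3.01, 3.14, 3.14, 3.14].

### API

Orientations are given as a rotation vector (axis times angle).
In Python, from cell import readout, cams, job gives the robot as it stands.
- The arm moves only by the tool drive_tool, never from a script. Its argument "commands" is a list of rows, each a list of 3 entries, a list of its own where there are three numbers: the turn, a rotation vector about the tool's x, y, z in rad, then the shift along the tool's x, y, z in cm, then the gripper's target within -1 to 1 (fully open at 1, half-way at 0, shut at -1). A call has 1 to 20 rows; each row is the pose to reach, as a shift and turn from the pose commanded when the call began, along the tool's axes at that moment; what a row does not reach only later rows make up. A row lasts 1/12 s, in which the tool goes at most 41.7 mm and 7.16 degrees, less where a joint would pass 70% of its speed; a pose out of reach is approached as far as the arm can. A call with a gripper value outside its range is refused whole. The fingers move at their own pace and stop on an object; "newtons" is the grip in N (left out, the last holds). Time passes only in rows, so rows that repeat a pose let the fingers close. It gives the time, the measured TCP pose, the force, the opening and the grip force at its end, in the units of the state.
- readout.observe(): the state, without advancing time (a new reading comes with each control period).
- cams.get_image(name): name is "side" or "top"; returns the picture (400x640x3 uint8, blue, green, red); there is no depth.
- cams.camera_info(name): a dict with "camera_matrix" (3x3 intrinsics, pixels), "R" (3x3) and "t" (3): a world point X has camera coordinates R X + t. Camera axes: x right, y down, z forward; pixel columns grow to the right and rows downward; lengths in m; the calibration is good to about 2 mm. A picture is of the moment at which its call begins. camera_info takes no time and is no camera call.
- job.sign_off(): hands the job in; it is judged then, once.
The state is a dict: "clock": time; "joints": joint angles; "dq": joint speeds; "joint_efforts": joint torques, N m; "position": TCP position; "ee_rot": TCP orientation; "force": force on the tool from outside, world axes, zero at the start; "ft_torque": the same for the moment, N m; "width": opening from 0.0 (shut) to 1.0 (fully open); "gripper_force": force on a finger pad.
Only numpy, scipy, OpenCV 4.12 (cv2) and the standard library are available. Lean on these libraries where they do the work, as an engineer would, in place of code of your own. Each camera call takes 0.05 s, during which the arm holds its last target. There are 200 camera calls.

## Working session

There is one attempt and no reset: what is moved stays moved. The work goes in short steps, Python scripts to look and compute and a tool call to move; the robot and the scene stay as the last step left them, time stands still between calls to the robot, and variables do not carry over. Pictures are saved under pics/ and viewed, at most 14 in all, crops included, and the job is handed in when it is done.

Besides the shell and the picture viewer there is one more tool, called after "Emit:" as name(argument=value, ...) on one line, values as JSON. drive_tool: Moves the arm, as the interface text tells. Its arguments: {"type":"object","properties":{"commands":{"type":"array"},"newtons":{"type":"number"}},"required":["commands"]}

```bash
mkdir -p pics; ls; python3 - <<'E'
from cell import readout,cams
import cv2,numpy as np
s=readout.observe(); print({k:np.round(v,3).tolist() for k,v in s.items()})
for n in("top","side"):
    cv2.imwrite(f"pics/{n}0.png",cams.get_image(n)); c=cams.camera_info(n); print(n,c["camera_matrix"],np.round(c["R"],4).tolist(),c["t"], -np.array(c["R"]).T@c["t"])
E
```

```text
pics
{'clock': 0.0, 'joints': [1.226, 0.435, 0.025, 1.574, -0.012, 1.134, -0.075], 'dq': [-0.002, 0.001, 0.002, -0.0, 0.0, 0.001, -0.001], 'joint_efforts': [-0.001, -66.784, 0.985, -31.446, -0.061, 0.043, 0.0], 'position': [0.149, -0.606, 0.226], 'ee_rot': [-3.117, -0.379, 0.001], 'force': [0.47, 0.152, 0.341], 'ft_torque': [0.02, 0.03, -0.037], 'gripper_force': 0.0, 'width': 1.0}
top [[447.00964519   0.         327.95437546]
 [  0.         447.00964519 204.07624507]
 [  0.           0.           1.        ]] [[0.1017, -0.9948, 0.0061], [-0.9748, -0.1008, -0.199], [0.1985, 0.0143, -0.98]] [0.10982258 0.50709763 1.41269949] [0.20267882 0.14014696 1.48465787]
side [[458.69094335   0.         323.22436208]
 [  0.         458.69094335 199.87982521]
 [  0.           0.           1.        ]] [[-0.9993, -0.0358, 0.0064], [-0.0277, 0.6341, -0.7728], [0.0237, -0.7724, -0.6347]] [ 0.49448193 -0.03709225  1.37168159] [0.46067512 1.10075466 0.83875873]
```

View pics/top0.png

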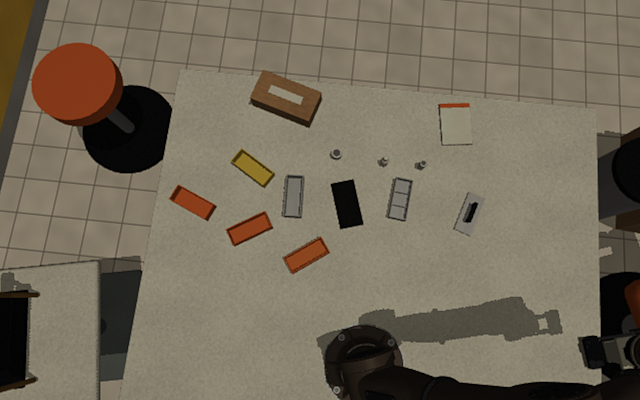

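View pics/side0.png

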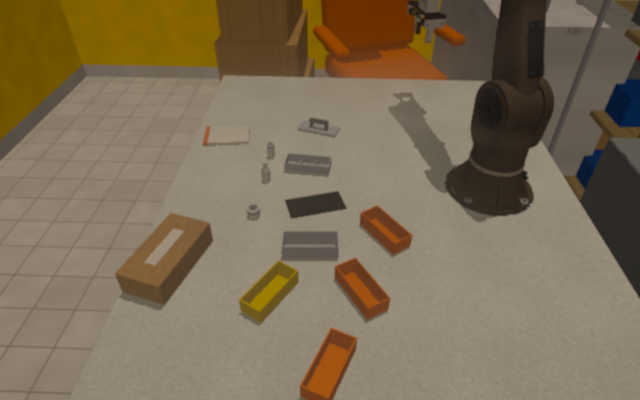

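The top view shows the deep tray at (293,196), mat (347,204), insert (399,199), lid (469,214), low pot (335,155), and tall pot and dropper at (383,161) and (420,165). The side view shows the same parts with orange and yellow decoys. Next I'll enlarge for segmentation.

```bash
cat > h.py <<'E'
import cv2,numpy as np
from cell import readout,cams
from scipy.spatial.transform import Rotation as Ro
def ray(n,px,z):
    c=cams.camera_info(n);R=np.array(c["R"]);o=-R.T@c["t"];K=c["camera_matrix"]
    p=np.atleast_2d(px).astype(float);d=(np.linalg.inv(K)@np.c_[p,np.ones(len(p))].T).T@R
    return o+d*((z-o[2])/d[:,2])[:,None]
def proj(n,X):
    c=cams.camera_info(n);q=c["camera_matrix"]@(np.array(c["R"])@np.array(X)+c["t"]);return q[:2]/q[2]
def rect(n,cnt,z):
    "min area rect of contour cast onto plane z: centre, dims mm, yaw deg of long side"
    P=ray(n,cnt.reshape(-1,2),z)[:,:2].astype(np.float32)
    (c,(w,h),a)=cv2.minAreaRect(P*1000)
    if w<h:w,h,a=h,w,a+90
    return np.round(c,1),np.round([w,h],1),round((a+90)%180-90,1)
E
python3 - <<'E'
from h import *
t=cv2.imread("pics/top0.png");s=cv2.imread("pics/side0.png")
a=cv2.resize(t[135:245,270:495],None,fx=3.5,fy=3.5,interpolation=cv2.INTER_CUBIC)
cv2.imwrite("pics/c1.png",a)
cv2.imwrite("pics/c2.png",cv2.resize(s[110:270,235:355],None,fx=3.7,fy=3.7,interpolation=cv2.INTER_CUBIC))
g=cv2.cvtColor(t,cv2.COLOR_BGR2GRAY)
print("bg",np.median(t[215:250,360:390],(0,1)))
m=(g<50).astype(np.uint8)
for n,im in(("top",t),("side",s)):
    for v in (20,30,40,50,60):
        g=cv2.cvtColor(im,cv2.COLOR_BGR2GRAY);m=(g<v).astype(np.uint8)
        x,y=(347,204) if n=="top" else (315,204)
        cs,_=cv2.findContours(m,0,1)
        for c in cs:
            if cv2.pointPolygonTest(c,(x,y),False)>=0: print(n,v,rect(n,c,.004))
for n,z,p in(("top",.04,(293,196)),("side",.04,(310,246)),("top",.032,(399,199)),("side",.032,(308,164)),("top",.009,(469,214)),("side",.009,(319,129)),("top",.028,(335.5,154)),("side",.028,(253,208))): print(n,z,ray(n,p,z).round(3))
E
```

```text
bg [114. 134. 140.]
top 20 (array([511.1, 100. ]), array([155.3,  76.3]), 17.4)
top 30 (array([511. ,  99.9]), array([156.8,  77.3]), 17.6)
top 40 (array([510.8,  99.6]), array([157.5,  78.1]), 17.6)
top 50 (array([511.1,  99.7]), array([158.2,  78.1]), 17.6)
top 60 (array([511.1,  99.7]), array([158.2,  79.1]), 17.6)
side 50 (array([512.5, 104.5]), array([146.9,  69.6]), 18.0)
side 60 (array([514.2, 104.8]), array([153.6,  74.1]), 17.4)
top 0.04 [[0.511 0.279 0.04 ]]
side 0.04 [[0.516 0.308 0.04 ]]
top 0.032 [[ 0.538 -0.072  0.032]]
side 0.032 [[ 0.544 -0.052  0.032]]
top 0.009 [[ 0.517 -0.313  0.009]]
side 0.009 [[ 0.52  -0.3    0.009]]
top 0.028 [[0.673 0.154 0.028]]
side 0.028 [[0.681 0.157 0.028]]
```

View pics/c1.png

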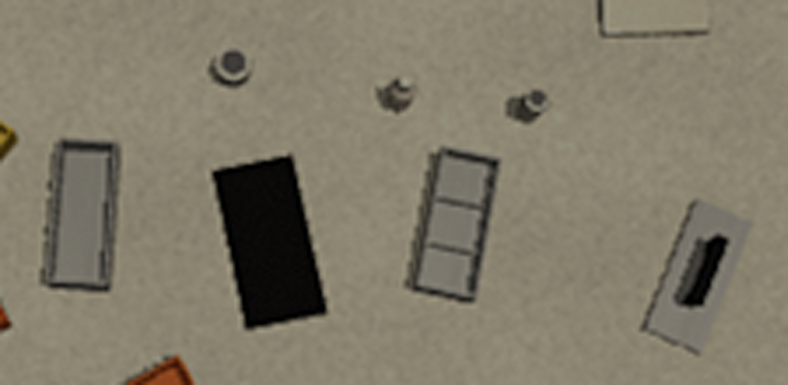

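View pics/c2.png

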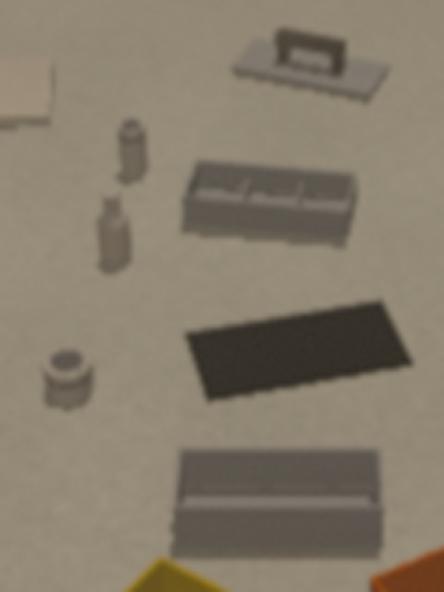

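```bash
python3 - <<'E'
from h import *
im={n:cv2.imread(f"pics/{n}0.png") for n in("top","side")}
obj={"deep":(.02,(293,196),(310,246)),"insert":(.018,(399,199),(308,164)),"lid":(.0065,(469,214),(319,129)),"pot":(.014,(335,155),(253,212)),"tall":(.024,(421,165),(271,150)),"drop":(.032,(383,161),(266,173))}
for n in im:
    b=im[n].astype(float); sat=1-b.min(2)/np.maximum(b.max(2),1)
    bg=cv2.medianBlur((sat*255).astype(np.uint8),5)
    print(n,"bgsat",np.median(sat[180:250,340:420]))
    for th in(.09,.12):
        m=((sat<th)|(b.max(2)<70)).astype(np.uint8)
        m=cv2.morphologyEx(m,cv2.MORPH_CLOSE,np.ones((3,3)))
        k,l,st,ce=cv2.connectedComponentsWithStats(m)
        for o,(z,pt,ps) in obj.items():
            x,y=pt if n=="top" else ps
            w=l[y-3:y+4,x-3:x+4];w=w[w>0]
            if len(w)==0: print(o,"none");continue
            i=np.bincount(w).argmax();c=cv2.findContours((l==i).astype(np.uint8),0,1)[0][0]
            print(th,o,*rect(n,c,z),"centroid",ray(n,ce[i],z)[0,:2].round(4),st[i][:4])
E
```

```text
top bgsat 0.18571428571428572
deep none
insert none
0.09 lid [ 525.2 -317. ] [76.8 25.2] -18.6 centroid [ 0.5237 -0.3168] [463 202  15  21]
0.09 pot [673.9 153.1] [32.7 30.7] -44.2 centroid [0.6752 0.1536] [330 150  11  10]
0.09 tall [ 666.9 -137. ] [30.3 21.3] -10.0 centroid [ 0.6647 -0.1375] [417 161   8   9]
0.09 drop [659.4  -8.3] [23.8 22.2] 40.2 centroid [ 0.6592 -0.0068] [380 158   7   9]
0.12 deep [515.7 282.2] [144.3  62.7] 2.5 centroid [0.5149 0.2797] [282 175  22  43]
0.12 insert [543.5 -76.7] [143.7  60.6] -5.8 centroid [ 0.5429 -0.0768] [388 177  25  44]
0.12 lid [ 520.  -313.1] [137.9  57.4] -18.9 centroid [ 0.519  -0.3134] [454 192  30  44]
0.12 pot [674.8 154.5] [32.6 32. ] -58.6 centroid [0.6754 0.1535] [330 150  11  10]
0.12 tall [ 666.7 -138.1] [33.4 21.5] -28.6 centroid [ 0.6654 -0.1386] [417 161   9   9]
0.12 drop [659.4  -8.3] [23.8 22.2] 40.2 centroid [ 0.6592 -0.0068] [380 158   7   9]
side bgsat 0.19594594594594594
deep none
insert none
lid none
pot none
tall none
drop none
deep none
insert none
lid none
pot none
tall none
drop none
```

Sizes match the given dimensions: deep ≈(515,281) mm, insert ≈(543,-77), lid ≈(520,-313), pot ≈(675,154), mat ≈(511,100) at yaw 17.6°. I'll set out for the deep tray.

```bash
cat >> h.py <<'E'
def go(*wps):
    "each wp: x,y,z (m), yaw of tool x (deg) -> turn about tool z rad, shift cm in present tool axes"
    s=readout.observe();R=Ro.from_rotvec(s["ee_rot"]);p=np.array(s["position"])
    for w in wps:
        T=Ro.from_euler("z",w[3],degrees=True)*Ro.from_rotvec([np.pi,0,0])
        print("turn",(R.inv()*T).as_rotvec().round(3),"shift",(R.inv().apply(np.array(w[:3])-p)*100).round(2))
    M=R.as_matrix();print("t",round(s["clock"],2),"pos",p.round(4),"yaw",np.degrees(np.arctan2(M[1,0],M[0,0])).round(2),"tilt",M[:,2].round(3),"w",round(s["width"],3),"gf",round(s["gripper_force"],1),"F",np.round(s["force"],1))
E
python3 -c "
from h import *
go((.45,-.2,.2,1.5),(.515,.281,.12,1.5))"
```

```text
turn [-0.001  0.     0.216] shift [ 38.91 -32.26   2.64]
turn [-0.001  0.     0.216] shift [ 56.73 -77.4   10.7 ]
t 0.1 pos [ 0.1495 -0.6064  0.226 ] yaw 13.85 tilt [-0.     0.001 -1.   ] w 0.995 gf 0.0 F [-0.2 -0.7  0.1]
```

Emit:
drive_tool(commands=[[[0, 0, 0.1], [10, -8, 0.7], 1], [[0, 0, 0.216], [20, -16.6, 1.4], 1], [[0, 0, 0.216], [38.9, -32.3, 2.6], 1], [[0, 0, 0.216], [38.9, -32.3, 2.6], 1], [[0, 0, 0.216], [38.9, -32.3, 2.6], 1], [[0, 0, 0.216], [38.9, -32.3, 2.6], 1], [[0, 0, 0.216], [38.9, -32.3, 2.6], 1], [[0, 0, 0.216], [38.9, -32.3, 2.6], 1], [[0, 0, 0.216], [38.9, -32.3, 2.6], 1], [[0, 0, 0.216], [38.9, -32.3, 2.6], 1], [[0, 0, 0.216], [38.9, -32.3, 2.6], 1], [[0, 0, 0.216], [38.9, -32.3, 2.6], 1], [[0, 0, 0.216], [38.9, -32.3, 2.6], 1], [[0, 0, 0.216], [38.9, -32.3, 2.6], 1], [[0, 0, 0.216], [38.9, -32.3, 2.6], 1]])

```text
clock: 1.35
position: [0.4497, -0.2001, 0.2004]
ee_rot: [3.141, 0.042, -0.002]
force: [-0.6, -1.0, -0.9]
width: 0.996
gripper_force: 0.0
```

```bash
python3 -c "
from h import *
go((.515,.281,.12,1.5))"
```

```text
turn [0.    0.001 0.001] shift [  7.83 -47.92   8.03]
t 1.35 pos [ 0.4497 -0.2001  0.2004] yaw 1.54 tilt [-0.001 -0.    -1.   ] w 0.996 gf 0.0 F [-0.6 -1.  -0.9]
```

Emit:
drive_tool(commands=[[[0, 0, 0], [7.8, -47.9, 8], 1], [[0, 0, 0], [7.8, -47.9, 8], 1], [[0, 0, 0], [7.8, -47.9, 8], 1], [[0, 0, 0], [7.8, -47.9, 8], 1], [[0, 0, 0], [7.8, -47.9, 8], 1], [[0, 0, 0], [7.8, -47.9, 8], 1], [[0, 0, 0], [7.8, -47.9, 8], 1], [[0, 0, 0], [7.8, -47.9, 8], 1], [[0, 0, 0], [7.8, -47.9, 8], 1], [[0, 0, 0], [7.8, -47.9, 8], 1], [[0, 0, 0], [7.8, -47.9, 8], 1], [[0, 0, 0], [7.8, -47.9, 8], 1], [[0, 0, 0], [7.8, -47.9, 8], 1], [[0, 0, 0], [7.8, -47.9, 8], 1], [[0, 0, 0], [7.8, -47.9, 8], 1]])

```text
clock: 2.6
position: [0.5163, 0.2782, 0.1203]
ee_rot: [3.139, 0.037, -0.001]
force: [0.5, -1.0, 0.1]
width: 1.001
gripper_force: 0.0
```

```bash
python3 - <<'E'
from h import *
go((.515,.281,.012,1.5))
t=cams.get_image("top");s=cams.get_image("side");cv2.imwrite("pics/t1.png",t)
cv2.imwrite("pics/c3.png",np.hstack([cv2.resize(t[150:250,230:360],None,fx=3,fy=3,interpolation=2),cv2.resize(s[170:270,250:380],None,fx=3,fy=3,interpolation=2)]))
E
```

```text
turn [ 0.002  0.    -0.003] shift [-0.12 -0.31 10.83]
t 2.6 pos [0.5163 0.2782 0.1203] yaw 1.34 tilt [-0.    -0.002 -1.   ] w 1.001 gf 0.0 F [ 0.5 -1.   0.1]
```

View pics/c3.png

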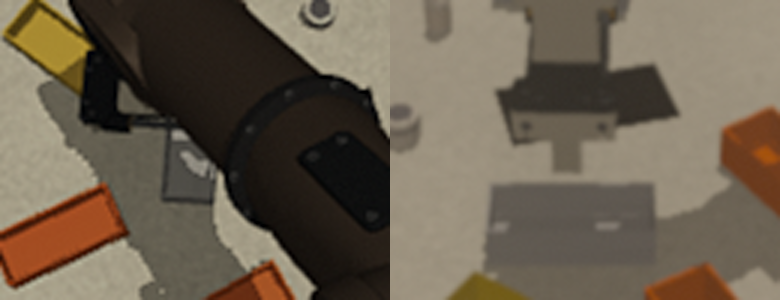

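Emit:
drive_tool(commands=[[[0, 0, 0], [0, 0, 4], 1], [[0, 0, 0], [0, 0, 8], 1], [[0, 0, 0], [0, 0, 10], 1], [[0, 0, 0], [0, 0, 10.8], 1], [[0, 0, 0], [0, 0, 10.8], 1], [[0, 0, 0], [0, 0, 10.8], 0.2], [[0, 0, 0], [0, 0, 10.8], 0], [[0, 0, 0], [0, 0, 10.8], 0], [[0, 0, 0], [0, 0, 10.8], 0], [[0, 0, 0], [0, 0, 10.8], 0], [[0, 0, 0], [0, 0, 10.8], 0], [[0, 0, 0], [0, 0, 10.8], 0]], newtons=20)

```text
clock: 3.7
position: [0.516, 0.281, 0.0134]
ee_rot: [-3.141, -0.041, -0.002]
force: [-1.5, -1.0, 6.4]
width: 0.631
gripper_force: 20.0
```

```bash
python3 - <<'E'
from h import *
go((.515,.281,.012,1.5),(.511,.1,.1,17.6))
E
```

```text
turn [-0.    -0.001 -0.   ] shift [-0.1  -0.01  0.14]
turn [-0.    -0.001 -0.281] shift [-0.96 18.07 -8.67]
t 3.7 pos [0.516  0.281  0.0134] yaw 1.49 tilt [ 0.001  0.    -1.   ] w 0.631 gf 20.0 F [-1.5 -1.   6.4]
```

Emit:
drive_tool(commands=[[[0, 0, 0], [0, 0, -0.7], 0], [[0, 0, 0], [0, 0, -2.5], 0], [[0, 0, 0], [0, 0, -5], 0], [[0, 0, -0.04], [0, 1, -7], 0], [[0, 0, -0.1], [-0.1, 3, -8], 0], [[0, 0, -0.15], [-0.3, 6, -8], 0], [[0, 0, -0.2], [-0.5, 9, -8], 0], [[0, 0, -0.25], [-0.7, 12, -8], 0], [[0, 0, -0.281], [-0.8, 15, -8], 0], [[0, 0, -0.281], [-0.9, 17, -8], 0], [[0, 0, -0.281], [-1, 18.1, -7.5], 0], [[0, 0, -0.281], [-1, 18.1, -7.5], 0], [[0, 0, -0.281], [-1, 18.1, -7.5], 0], [[0, 0, -0.281], [-1, 18.1, -7.5], 0]], newtons=30)

```text
clock: 4.87
position: [0.5103, 0.1015, 0.0878]
ee_rot: [-3.103, -0.482, -0.0]
force: [0.5, 0.4, -2.6]
width: 0.631
gripper_force: 29.9
```

```bash
python3 - <<'E'
from h import *
go((.511,.1,.017,17.6))
t=cams.get_image("top");s=cams.get_image("side")
cv2.imwrite("pics/c4.png",np.hstack([cv2.resize(t[150:250,290:420],None,fx=3,fy=3,interpolation=2),cv2.resize(s[130:230,250:380],None,fx=3,fy=3,interpolation=2)]))
E
```

```text
turn [-0.001 -0.     0.001] shift [0.02 0.17 7.08]
t 4.87 pos [0.5103 0.1015 0.0878] yaw 17.67 tilt [ 0.     0.001 -1.   ] w 0.631 gf 29.9 F [ 0.5  0.4 -2.6]
```

View pics/c4.png

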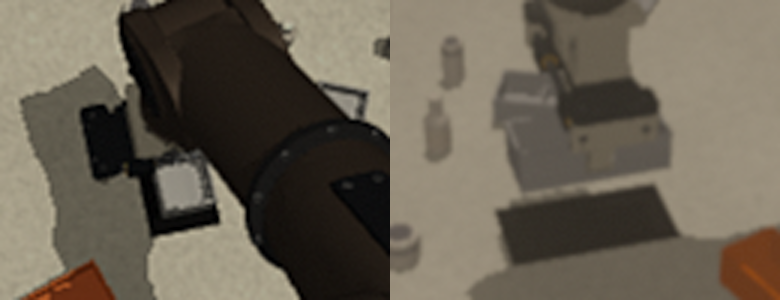

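Emit:
drive_tool(commands=[[[0, 0, 0], [0, 0, 2], 0], [[0, 0, 0], [0, 0, 4], 0], [[0, 0, 0], [0, 0, 5.5], 0], [[0, 0, 0], [0, 0, 6.4], 0], [[0, 0, 0], [0, 0, 6.8], 0], [[0, 0, 0], [0, 0, 7.05], 0], [[0, 0, 0], [0, 0, 7.1], 0], [[0, 0, 0], [0, 0, 7.1], 0], [[0, 0, 0], [0, 0, 7.1], 0]])

```text
clock: 5.72
position: [0.511, 0.1, 0.0174]
ee_rot: [-3.104, -0.48, -0.002]
force: [0.3, 0.2, -1.4]
width: 0.63
gripper_force: 29.9
```

```bash
python3 - <<'E'
from h import *
go((.511,.1,.017,17.6))
E
```

```text
turn [ 0.    -0.001 -0.   ] shift [0.   0.   0.04]
t 5.72 pos [0.511  0.1    0.0174] yaw 17.59 tilt [ 0.001  0.    -1.   ] w 0.63 gf 29.9 F [ 0.3  0.2 -1.4]
```

Emit:
drive_tool(commands=[[[0, 0, 0], [0, 0, 0], 0.6], [[0, 0, 0], [0, 0, 0], 1], [[0, 0, 0], [0, 0, 0], 1], [[0, 0, 0], [0, 0, 0], 1], [[0, 0, 0], [0, 0, 0], 1], [[0, 0, 0], [0, 0, -1], 1], [[0, 0, 0], [0, 0, -4], 1], [[0, 0, 0], [0, 0, -8], 1], [[0, 0, 0], [0, 0, -12], 1], [[0, 0, 0], [0, 0, -12], 1], [[0, 0, 0], [0, 0, -12], 1]])

```text
clock: 6.63
position: [0.512, 0.1001, 0.1399]
ee_rot: [-3.105, -0.48, -0.009]
force: [-0.2, -0.7, -0.6]
width: 1.003
gripper_force: 0.0
```

```bash
python3 - <<'E'
from h import *
go((.675,.154,.12,-72.4),(.675,.154,.12,107.6)); print(readout.observe()["joints"])
E
```

```text
turn [-0.004 -0.005  1.57 ] shift [17.15 -0.22  2.09]
turn [ 0.005 -0.004 -1.571] shift [17.15 -0.22  2.09]
t 6.63 pos [0.512  0.1001 0.1399] yaw 17.56 tilt [ 0.006  0.001 -1.   ] w 1.003 gf 0.0 F [-0.2 -0.7 -0.6]
[ 0.02259345  0.39707173 -0.41599615  1.90853515  0.2068414   0.87174163
 -1.76189557]
```

Emit:
drive_tool(commands=[[[0, 0, 0.12], [2, 0, 1], 1], [[0, 0, 0.24], [5, 0, 2], 1], [[0, 0, 0.36], [9, -0.1, 2], 1], [[0, 0, 0.48], [13, -0.2, 2], 1], [[0, 0, 0.6], [16, -0.2, 2], 1], [[0, 0, 0.72], [17.1, -0.2, 2], 1], [[0, 0, 0.84], [17.1, -0.2, 2], 1], [[0, 0, 0.96], [17.1, -0.2, 2], 1], [[0, 0, 1.08], [17.1, -0.2, 2], 1], [[0, 0, 1.2], [17.1, -0.2, 2], 1], [[0, 0, 1.32], [17.1, -0.2, 2], 1], [[0, 0, 1.44], [17.1, -0.2, 2], 1], [[0, 0, 1.57], [17.1, -0.2, 2], 1], [[0, 0, 1.57], [17.1, -0.2, 2], 1], [[0, 0, 1.57], [17.1, -0.2, 2], 1], [[0, 0, 1.57], [17.1, -0.2, 2], 1]])

```text
clock: 7.97
position: [0.6718, 0.1534, 0.1154]
ee_rot: [2.535, -1.85, -0.0]
force: [-0.2, 0.3, 0.5]
width: 0.998
gripper_force: 0.0
```

```bash
python3 - <<'E'
from h import *
go((.675,.154,.005,-72.4)); print(readout.observe()["joints"])
b=cams.get_image("top");cv2.imwrite("pics/t2.png",b);b=b.astype(float)
sat=1-b.min(2)/np.maximum(b.max(2),1)
m=cv2.morphologyEx(((sat<.12)&(b.max(2)>40)).astype(np.uint8),3,np.ones((3,3)))
k,l,st,ce=cv2.connectedComponentsWithStats(m)
for i in range(1,k):
    if st[i,4]>600 and abs(ce[i]-[347,204]).max()<25:
        c=cv2.findContours((l==i).astype(np.uint8),0,1)[0][0];print(rect("top",c,.024),st[i])
E
```

```text
turn [ 0.003 -0.002  0.003] shift [ 0.02 -0.35 11.04]
t 7.97 pos [0.6718 0.1534 0.1154] yaw -72.22 tilt [-0.002 -0.002 -1.   ] w 0.998 gf 0.0 F [-0.2  0.3  0.5]
[-0.69412072  0.70968899  0.65911586  1.55713584 -0.4775332   1.04354803
 -2.73843744]
(array([511.8,  97.1]), array([147.1,  62.6]), 18.3) [337 180  25  46 732]
```

View pics/t2.png

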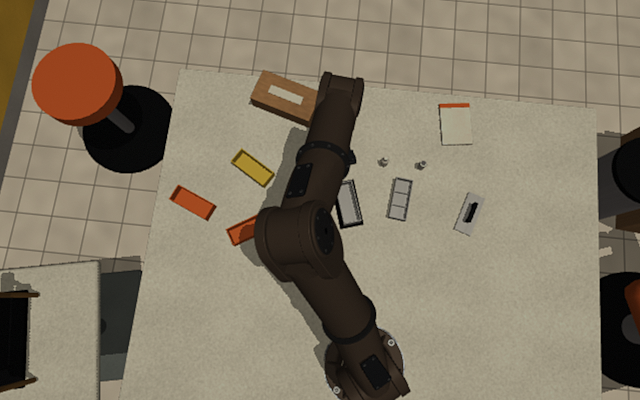

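The deep tray stands centred on the mat at about (347,204). Joint 7 is close to its limit this way round, so I'll turn back and use the other half turn.

Emit:
drive_tool(commands=[[[0, 0, -0.12], [0, -0.1, 0], 1], [[0, 0, -0.24], [0, -0.1, 0], 1], [[0, 0, -0.36], [0, -0.1, 0], 1], [[0, 0, -0.48], [0, -0.1, 0], 1], [[0, 0, -0.6], [0, -0.1, 0], 1], [[0, 0, -0.72], [0, -0.1, 0], 1], [[0, 0, -0.84], [0, -0.1, 0], 1], [[0, 0, -0.96], [0, -0.1, 0], 1], [[0, 0, -1.08], [0, -0.1, 0], 1], [[0, 0, -1.2], [0, -0.1, 0], 1], [[0, 0, -1.32], [0, -0.1, 0], 1], [[0, 0, -1.44], [0, -0.1, 0], 1], [[0, 0, -1.57], [0, -0.1, 0], 1]])

```text
clock: 9.1
position: [0.6739, 0.1526, 0.1171]
ee_rot: [-3.104, -0.483, -0.001]
force: [0.6, 0.2, -0.7]
width: 0.994
gripper_force: 0.0
```

```bash
python3 - <<'E'
from h import *
go((.675,.154,.12,107.6)); print(readout.observe()["joints"])
E
```

```text
turn [ 0.000e+00 -1.000e-03 -1.569e+00] shift [ 0.15 -0.1  -0.29]
t 9.1 pos [0.6739 0.1526 0.1171] yaw 17.68 tilt [ 0.001  0.001 -1.   ] w 0.994 gf 0.0 F [ 0.6  0.2 -0.7]
[-0.44676866  0.64029316  0.23823515  1.52989934 -0.17000086  0.99087893
 -1.42304496]
```

Emit:
drive_tool(commands=[[[0, 0, -0.12], [0.1, -0.1, 0], 1], [[0, 0, -0.24], [0.1, -0.1, 0], 1], [[0, 0, -0.36], [0.1, -0.1, 0], 1], [[0, 0, -0.48], [0.1, -0.1, 0], 1], [[0, 0, -0.6], [0.1, -0.1, 0], 1], [[0, 0, -0.72], [0.1, -0.1, 0], 1], [[0, 0, -0.84], [0.1, -0.1, 0], 1], [[0, 0, -0.96], [0.1, -0.1, 0], 1], [[0, 0, -1.08], [0.1, -0.1, 0], 1], [[0, 0, -1.2], [0.1, -0.1, 0], 1], [[0, 0, -1.32], [0.1, -0.1, 0], 1], [[0, 0, -1.44], [0.1, -0.1, 0], 1], [[0, 0, -1.57], [0.1, -0.1, 0], 1], [[0, 0, -1.57], [0.1, -0.1, 0], 1], [[0, 0, -1.57], [0.1, -0.1, 0], 1]])

```text
clock: 10.35
position: [0.6747, 0.1538, 0.1173]
ee_rot: [1.868, 2.526, 0.002]
force: [-0.9, -0.0, 1.0]
width: 0.995
gripper_force: 0.0
```

```bash
python3 - <<'E'
from h import *
go((.675,.154,.005,107.6)); print(readout.observe()["joints"])
t=cams.get_image("top");s=cams.get_image("side");cv2.imwrite("pics/t3.png",t)
cv2.imwrite("pics/c5.png",np.hstack([cv2.resize(t[120:250,290:420],None,fx=3,fy=3,interpolation=2),cv2.resize(s[130:260,220:350],None,fx=3,fy=3,interpolation=2)]))
E
```

```text
turn [ 0.001 -0.001 -0.01 ] shift [ 0.    0.02 11.23]
t 10.35 pos [0.6747 0.1538 0.1173] yaw 107.04 tilt [ 0.001  0.001 -1.   ] w 0.995 gf 0.0 F [-0.9 -0.   1. ]
[-0.19908897  0.64370089 -0.16518661  1.50116455  0.11644754  1.00503292
 -0.09665479]
```

View pics/c5.png

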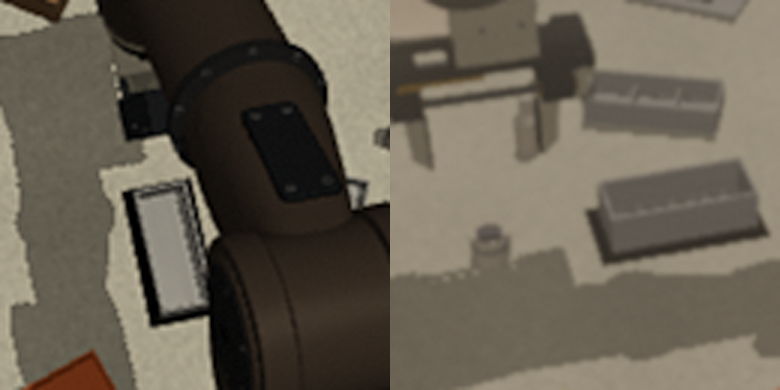

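Tray sits flat on the mat, and the pot at crop (490,245) is between the fingers. Descend and grip.

Emit:
drive_tool(commands=[[[0, 0, -0.01], [0, 0, 4], 1], [[0, 0, -0.01], [0, 0, 8], 1], [[0, 0, -0.01], [0, 0, 10.5], 1], [[0, 0, -0.01], [0, 0, 11.2], 1], [[0, 0, -0.01], [0, 0, 11.2], 0], [[0, 0, -0.01], [0, 0, 11.2], -0.5], [[0, 0, -0.01], [0, 0, 11.2], -0.5], [[0, 0, -0.01], [0, 0, 11.2], -0.5], [[0, 0, -0.01], [0, 0, 11.2], -0.5], [[0, 0, -0.01], [0, 0, 11.2], -0.5], [[0, 0, -0.01], [0, 0, 11.2], -0.5], [[0, 0, -0.01], [0, 0, 11.2], -0.5]], newtons=15)

```text
clock: 11.45
position: [0.6746, 0.1547, 0.005]
ee_rot: [1.851, 2.538, 0.001]
force: [0.6, 0.0, 0.3]
width: 0.469
gripper_force: 0.4
```

```bash
python3 - <<'E'
from h import *
go((.511,.1,.12,107.6))
E
```

```text
turn [0.001 0.    0.004] shift [ -0.21 -17.24 -11.51]
t 11.45 pos [0.6746 0.1547 0.005 ] yaw 107.81 tilt [ 0.001  0.    -1.   ] w 0.469 gf 0.4 F [0.6 0.  0.3]
```

Still closing. Give it more rows.

Emit:
drive_tool(commands=[[[0, 0, 0], [0, 0, 0], -0.5], [[0, 0, 0], [0, 0, 0], -0.5], [[0, 0, 0], [0, 0, 0], -0.5], [[0, 0, 0], [0, 0, 0], -0.5], [[0, 0, 0], [0, 0, 0], -0.5], [[0, 0, 0], [0, 0, 0], -0.5], [[0, 0, 0], [0, 0, 0], -0.5], [[0, 0, 0], [0, 0, 0], -0.5]])

```text
clock: 12.12
position: [0.6747, 0.1548, 0.005]
ee_rot: [1.85, 2.538, 0.001]
force: [0.5, -0.1, 3.7]
width: 0.391
gripper_force: 15.0
```

```bash
python3 - <<'E'
from h import *
go((.511,.1,.1,107.6))
t=cv2.imread("pics/t3.png")
g=cv2.cvtColor(t,cv2.COLOR_BGR2GRAY)
# ends of tray rim seen in t3
E
```

```text
turn [0.001 0.    0.004] shift [ -0.2  -17.26  -9.51]
t 12.12 pos [0.6747 0.1548 0.005 ] yaw 107.81 tilt [ 0.001  0.    -1.   ] w 0.391 gf 15.0 F [ 0.5 -0.1  3.7]
```

Emit:
drive_tool(commands=[[[0, 0, 0], [0, 0, -1], -0.5], [[0, 0, 0], [0, 0, -4], -0.5], [[0, 0, 0], [0, 0, -7.5], -0.5], [[0, 0, 0], [0, -2, -9.5], -0.5], [[0, 0, 0], [0, -5, -9.5], -0.5], [[0, 0, 0], [-0.1, -8.5, -9.5], -0.5], [[0, 0, 0], [-0.2, -12, -9.5], -0.5], [[0, 0, 0], [-0.2, -15, -9.5], -0.5], [[0, 0, 0], [-0.2, -17, -9.5], -0.5], [[0, 0, 0], [-0.2, -17.2, -9.5], -0.5], [[0, 0, 0], [-0.2, -17.2, -9.5], -0.5], [[0, 0, 0], [-0.2, -17.2, -9.5], -0.5]])

```text
clock: 13.12
position: [0.5119, 0.1003, 0.1002]
ee_rot: [1.85, 2.538, 0.001]
force: [0.9, 0.6, -0.0]
width: 0.387
gripper_force: 15.0
```

```bash
python3 - <<'E'
from h import *
go((.511,.1,.013,107.6))
t=cams.get_image("top");s=cams.get_image("side");cv2.imwrite("pics/t3.png",t)
cv2.imwrite("pics/c6.png",np.hstack([cv2.resize(t[120:250,290:420],None,fx=3,fy=3,interpolation=2),cv2.resize(s[130:260,250:380],None,fx=3,fy=3,interpolation=2)]))
E
```

```text
turn [0.001 0.    0.004] shift [-0.   -0.1   8.72]
t 13.12 pos [0.5119 0.1003 0.1002] yaw 107.81 tilt [ 0.001  0.    -1.   ] w 0.387 gf 15.0 F [ 0.9  0.6 -0. ]
```

View pics/c6.png

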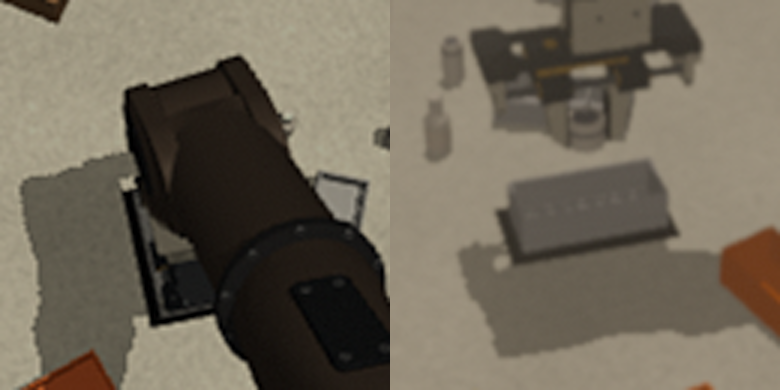

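Pot held upright and centred above the tray. Lower it.

Emit:
drive_tool(commands=[[[0, 0, 0], [0, 0, 3], -0.5], [[0, 0, 0], [0, 0, 5.5], -0.5], [[0, 0, 0], [0, 0, 7.3], -0.5], [[0, 0, 0], [0, 0, 8.2], -0.5], [[0, 0, 0], [0, 0, 8.6], -0.5], [[0, 0, 0], [0, 0, 8.8], -0.5], [[0, 0, 0], [0, 0, 8.8], -0.5], [[0, 0, 0], [0, 0, 8.8], -0.5], [[0, 0, 0], [0, 0, 8.8], 0.1], [[0, 0, 0], [0, 0, 8.8], 0.1], [[0, 0, 0], [0, 0, 8.8], 0.1], [[0, 0, 0], [0, 0, 8.8], 0.1], [[0, 0, 0], [0, 0, 8.8], 0.1], [[0, 0, 0], [0, 0, 8], 0.1], [[0, 0, 0], [0, 0, 5], 0.1], [[0, 0, 0], [0, 0, 1], 0.1], [[0, 0, 0], [0, 0, -3], 1], [[0, 0, 0], [0, 0, -5], 1], [[0, 0, 0], [0, 0, -5], 1]])

```text
clock: 14.8
position: [0.514, 0.101, 0.1553]
ee_rot: [1.848, 2.534, 0.01]
force: [0.2, -0.5, 0.3]
width: 0.72
gripper_force: 0.0
```

```bash
python3 - <<'E'
from h import *
go((.543,-.0765,.15,17.6),(.543,-.0765,.15,-6.5)); print(readout.observe()["joints"])
E
```

```text
turn [ 0.007 -0.006  1.574] shift [-17.79  -2.67   0.52]
turn [ 0.006 -0.008  1.995] shift [-17.79  -2.67   0.52]
t 14.8 pos [0.514  0.101  0.1553] yaw 107.81 tilt [ 0.008  0.002 -1.   ] w 0.72 gf 0.0 F [ 0.2 -0.5  0.3]
[-0.1349889   0.35499605 -0.20807391  1.90220234  0.09373001  0.88500265
 -0.07841785]
```

Emit:
drive_tool(commands=[[[0, 0, -0.12], [-2, -0.3, 0], 1], [[0, 0, -0.24], [-5, -0.7, 0], 1], [[0, 0, -0.36], [-9, -1.4, 0], 1], [[0, 0, -0.48], [-13, -2, 0], 1], [[0, 0, -0.6], [-16, -2.4, 0], 1], [[0, 0, -0.72], [-17.8, -2.7, 0], 1], [[0, 0, -0.84], [-17.8, -2.7, 0], 1], [[0, 0, -0.96], [-17.8, -2.7, 0], 1], [[0, 0, -1.08], [-17.8, -2.7, 0], 1], [[0, 0, -1.147], [-17.8, -2.7, 0], 1], [[0, 0, -1.147], [-17.8, -2.7, 0], 1], [[0, 0, -1.147], [-17.8, -2.7, 0], 1]])

```text
clock: 15.8
position: [0.5397, -0.0777, 0.1497]
ee_rot: [-0.181, -3.136, -0.0]
force: [-0.4, 0.8, -0.4]
width: 1.002
gripper_force: 0.0
```

```bash
python3 - <<'E'
from h import *
go((.543,-.0765,.010,173.5)); print(readout.observe()["joints"])
t=cams.get_image("top");s=cams.get_image("side");cv2.imwrite("pics/t4.png",t)
cv2.imwrite("pics/c7.png",np.hstack([cv2.resize(t[130:260,310:440],None,fx=3,fy=3,interpolation=2),cv2.resize(s[110:240,250:380],None,fx=3,fy=3,interpolation=2)]))
E
```

```text
turn [ 0.    -0.    -0.002] shift [-0.32  0.16 13.97]
t 15.8 pos [ 0.5397 -0.0777  0.1497] yaw 173.38 tilt [-0.  0. -1.] w 1.002 gf 0.0 F [-0.4  0.8 -0.4]
[ 0.3550704   0.42324168 -0.41572704  1.83711997  0.20909021  0.92462735
  1.30049963]
```

View pics/c7.png

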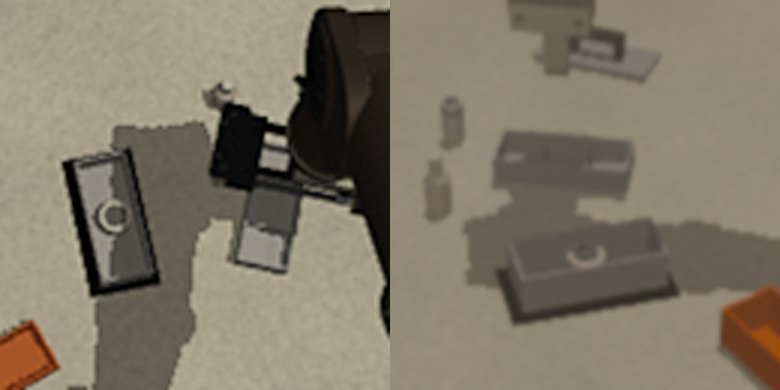

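```bash
python3 - <<'E'
from h import *
t=cv2.imread("pics/t4.png")
c=np.array([.511,.1]);u=np.array([np.cos(np.radians(17.6)),np.sin(np.radians(17.6))]);v=np.array([-u[1],u[0]])
# intensity profiles across the width at several stations along the length
for n,im in(("top",t),("side",cams.get_image("side"))):
  g=cv2.cvtColor(im,cv2.COLOR_BGR2GRAY).astype(np.float32)
  for z in(.004,.044):
    d=np.arange(-50,51,2.)
    acc=[]
    for s in range(-55,-24,5):
        P=[proj(n,[*(c+u*s/1000+v*k/1000),z]) for k in d]
        acc.append(cv2.remap(g,np.float32([P])[...,0],np.float32([P])[...,1],1)[0])
    a=np.mean(acc,0); print(n,z,dict(zip(d.astype(int).tolist(),a.astype(int).tolist())))
E
```

```text
top 0.004 {-50: 97, -48: 98, -46: 99, -44: 93, -42: 75, -40: 46, -38: 28, -36: 40, -34: 54, -32: 59, -30: 60, -28: 66, -26: 75, -24: 79, -22: 77, -20: 77, -18: 77, -16: 77, -14: 76, -12: 76, -10: 76, -8: 76, -6: 76, -4: 77, -2: 76, 0: 76, 2: 81, 4: 87, 6: 92, 8: 100, 10: 113, 12: 129, 14: 141, 16: 146, 18: 148, 20: 145, 22: 128, 24: 97, 26: 48, 28: 13, 30: 2, 32: 1, 34: 1, 36: 6, 38: 41, 40: 98, 42: 142, 44: 165, 46: 166, 48: 162, 50: 160}
top 0.044 {-50: 95, -48: 95, -46: 96, -44: 97, -42: 98, -40: 96, -38: 83, -36: 55, -34: 31, -32: 35, -30: 51, -28: 59, -26: 59, -24: 64, -22: 74, -20: 78, -18: 78, -16: 77, -14: 77, -12: 77, -10: 76, -8: 75, -6: 74, -4: 74, -2: 74, 0: 76, 2: 78, 4: 82, 6: 92, 8: 101, 10: 110, 12: 119, 14: 130, 16: 141, 18: 146, 20: 146, 22: 147, 24: 138, 26: 114, 28: 71, 30: 27, 32: 4, 34: 1, 36: 1, 38: 3, 40: 30, 42: 89, 44: 137, 46: 164, 48: 167, 50: 162}
side 0.004 {-50: 86, -48: 87, -46: 87, -44: 87, -42: 88, -40: 88, -38: 88, -36: 88, -34: 87, -32: 86, -30: 86, -28: 88, -26: 91, -24: 94, -22: 96, -20: 96, -18: 94, -16: 92, -14: 89, -12: 87, -10: 86, -8: 85, -6: 85, -4: 85, -2: 86, 0: 86, 2: 86, 4: 85, 6: 85, 8: 85, 10: 85, 12: 85, 14: 85, 16: 85, 18: 85, 20: 84, 22: 83, 24: 78, 26: 72, 28: 64, 30: 57, 32: 51, 34: 47, 36: 46, 38: 50, 40: 59, 42: 74, 44: 93, 46: 112, 48: 125, 50: 133}
side 0.044 {-50: 139, -48: 139, -46: 139, -44: 139, -42: 139, -40: 138, -38: 137, -36: 134, -34: 128, -32: 120, -30: 111, -28: 102, -26: 94, -24: 89, -22: 87, -20: 86, -18: 85, -16: 86, -14: 85, -12: 85, -10: 85, -8: 85, -6: 85, -4: 85, -2: 85, 0: 84, 2: 84, 4: 83, 6: 83, 8: 83, 10: 83, 12: 83, 14: 82, 16: 83, 18: 84, 20: 86, 22: 90, 24: 94, 26: 96, 28: 95, 30: 93, 32: 90, 34: 88, 36: 87, 38: 86, 40: 86, 42: 86, 44: 86, 46: 85, 48: 85, 50: 85}
```

The pot stands upright in the tray. The tray is about 2.7 mm off the mat's centre line, so I'll nudge it central by gripping at the corrected centre without lifting.

```bash
python3 -c "
from h import *
go((.5102,.1026,.12,197.6),(.5102,.1026,.02,197.6))"
```

```text
turn [-0.    -0.    -0.422] shift [ 5.   17.56  2.97]
turn [-0.    -0.    -0.422] shift [ 5.   17.56 12.97]
t 15.95 pos [ 0.5398 -0.0776  0.1497] yaw 173.43 tilt [-0. -0. -1.] w 0.994 gf 0.0 F [ 0.  -0.7  0.1]
```

Emit:
drive_tool(commands=[[[0, 0, -0.1], [1, 3, 1], 1], [[0, 0, -0.2], [2, 6.5, 2], 1], [[0, 0, -0.3], [3, 10.5, 3], 1], [[0, 0, -0.422], [4, 14, 3], 1], [[0, 0, -0.422], [5, 17.6, 3], 1], [[0, 0, -0.422], [5, 17.6, 3], 1], [[0, 0, -0.422], [5, 17.6, 3], 1], [[0, 0, -0.422], [5, 17.6, 6], 1], [[0, 0, -0.422], [5, 17.6, 9.5], 1], [[0, 0, -0.422], [5, 17.6, 12], 1], [[0, 0, -0.422], [5, 17.6, 13], 1], [[0, 0, -0.422], [5, 17.6, 13], 1]])

```text
clock: 16.95
position: [0.5088, 0.1011, 0.0177]
ee_rot: [0.48, -3.1, 0.002]
force: [-0.7, 0.1, -0.3]
width: 1.001
gripper_force: 0.0
```

```bash
python3 -c "
from h import *
go((.5102,.1026,.02,197.6))"
```

```text
turn [-0.001 -0.004 -0.   ] shift [-0.18  0.1  -0.23]
t 16.95 pos [0.5088 0.1011 0.0177] yaw -162.4 tilt [-0.004 -0.002 -1.   ] w 1.001 gf 0.0 F [-0.7  0.1 -0.3]
```

Emit:
drive_tool(commands=[[[0, 0, 0], [0, 0, 0], 0.5], [[0, 0, 0], [0, 0, 0], 0.3], [[0, 0, 0], [0, 0, 0], 0.2], [[0, 0, 0], [0, 0, 0], 0.1], [[0, 0, 0], [0, 0, 0], 0.1], [[0, 0, 0], [0, 0, 0], 0.1], [[0, 0, 0], [0, 0, 0], 0.1], [[0, 0, 0], [0, 0, 0], 0.1]], newtons=10)

```text
clock: 17.62
position: [0.5109, 0.1021, 0.0205]
ee_rot: [-0.483, 3.103, -0.002]
force: [-0.2, -4.5, 8.2]
width: 0.632
gripper_force: 10.0
```

```bash
python3 -c "
from h import *
go((.5102,.1026,.02,197.6))"
```

```text
turn [-0.001  0.001  0.001] shift [0.05 0.07 0.05]
t 17.62 pos [0.5109 0.1021 0.0205] yaw -162.32 tilt [ 0.002 -0.001 -1.   ] w 0.632 gf 10.0 F [-0.2 -4.5  8.2]
```

Emit:
drive_tool(commands=[[[0, 0, 0], [0, 0, 0], 1], [[0, 0, 0], [0, 0, 0], 1], [[0, 0, 0], [0, 0, 0], 1], [[0, 0, 0], [0, 0, 0], 1], [[0, 0, 0], [0, 0, -1], 1], [[0, 0, 0], [0, 0, -4], 1], [[0, 0, 0], [0, 0, -8], 1], [[0, 0, 0], [0, 0, -11], 1], [[0, 0, 0], [0, 0, -11], 1], [[0, 0, 0], [0, 0, -11], 1]])

```text
clock: 18.45
position: [0.5113, 0.1033, 0.1322]
ee_rot: [-0.483, 3.1, 0.0]
force: [-0.8, -0.1, -0.2]
width: 1.003
gripper_force: 0.0
```

```bash
python3 -c "
from h import *
go((.543,-.0765,.1,173.5))"
```

```text
turn [0.    0.004 0.422] shift [  2.47 -18.09   3.22]
t 18.45 pos [0.5113 0.1033 0.1322] yaw -162.3 tilt [ 0.004  0.001 -1.   ] w 1.003 gf 0.0 F [-0.8 -0.1 -0.2]
```

Emit:
drive_tool(commands=[[[0, 0, 0.1], [0.5, -3, 0], 1], [[0, 0, 0.2], [1, -7, 0], 1], [[0, 0, 0.3], [1.5, -11, 0], 1], [[0, 0, 0.422], [2, -15, 0], 1], [[0, 0, 0.422], [2.5, -18, 1], 1], [[0, 0, 0.422], [2.5, -18, 3], 1], [[0, 0, 0.422], [2.5, -18, 3], 1], [[0, 0, 0.422], [2.5, -18, 3], 1], [[0, 0, 0.422], [2.5, -18, 3], 1], [[0, 0, 0.422], [2.5, -18, 3], 1]])

```text
clock: 19.28
position: [0.5414, -0.0745, 0.1005]
ee_rot: [0.173, 3.136, 0.001]
force: [-0.2, -0.2, 0.2]
width: 0.998
gripper_force: 0.0
```

```bash
python3 - <<'E'
from h import *
go((.543,-.0755,.01,173.5))
t=cams.get_image("top");cv2.imwrite("pics/t5.png",t);b=t.astype(float)
sat=1-b.min(2)/np.maximum(b.max(2),1)
m=cv2.morphologyEx(((sat<.13)&(b.max(2)>35)).astype(np.uint8),3,np.ones((3,3)))
k,l,st,ce=cv2.connectedComponentsWithStats(m)
for i in range(1,k):
    if st[i,4]>300 and abs(ce[i]-[347,204]).max()<25:
        c=cv2.findContours((l==i).astype(np.uint8),0,1)[0][0];print(rect("top",c,.024),st[i])
cv2.imwrite("pics/c8.png",cv2.resize(t[130:260,310:440],None,fx=4,fy=4,interpolation=2))
E
```

```text
turn [0.001 0.001 0.003] shift [-0.17 -0.09  9.05]
t 19.28 pos [ 0.5414 -0.0745  0.1005] yaw 173.68 tilt [ 0.001  0.001 -1.   ] w 0.998 gf 0.0 F [-0.2 -0.2  0.2]
(array([511.5,  99.2]), array([147.9,  63.1]), 17.6) [334 180  27  46 767]
```

View pics/c8.png

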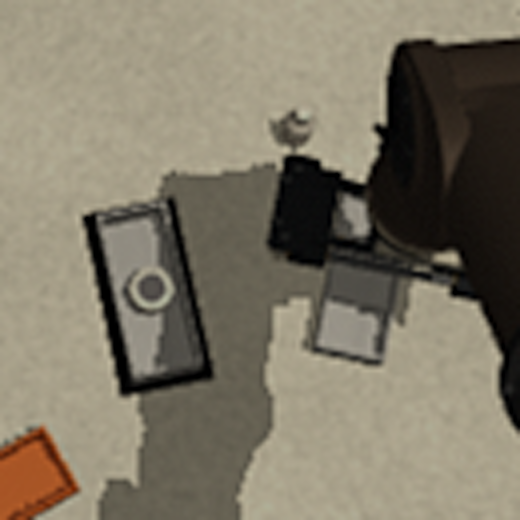

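Tray is now centred (511.5,99.2 against the mat's 511,99.8), and the insert is between the fingers. Grip the insert near its rim.

Emit:
drive_tool(commands=[[[0, 0, 0], [-0.1, 0, 3.5], 1], [[0, 0, 0], [-0.1, 0, 7], 1], [[0, 0, 0], [-0.1, 0, 8.5], 1], [[0, 0, 0], [-0.1, 0, 9], 1], [[0, 0, 0], [-0.1, 0, 9], 1], [[0, 0, 0], [-0.1, 0, 9], 0.4], [[0, 0, 0], [-0.1, 0, 9], 0.2], [[0, 0, 0], [-0.1, 0, 9], 0], [[0, 0, 0], [-0.1, 0, 9], 0], [[0, 0, 0], [-0.1, 0, 9], 0], [[0, 0, 0], [-0.1, 0, 9], 0], [[0, 0, 0], [-0.1, 0, 9], 0], [[0, 0, 0], [-0.1, 0, 9], 0], [[0, 0, 0], [-0.1, 0, 9], 0]], newtons=20)

```text
clock: 20.5
position: [0.5424, -0.0764, 0.0103]
ee_rot: [0.177, 3.136, -0.0]
force: [-1.1, -0.7, 6.0]
width: 0.627
gripper_force: 20.0
```

```bash
python3 -c "
from h import *
go((.5109,.1021,.12,197.6))"
```

```text
turn [-0.     0.001 -0.42 ] shift [  5.13  17.38 -10.98]
t 20.5 pos [ 0.5424 -0.0764  0.0103] yaw 173.53 tilt [ 0.001 -0.    -1.   ] w 0.627 gf 20.0 F [-1.1 -0.7  6. ]
```

Emit:
drive_tool(commands=[[[0, 0, 0], [0, 0, -0.7], 0], [[0, 0, 0], [0, 0, -3], 0], [[0, 0, 0], [0, 0, -6.5], 0], [[0, 0, 0], [0, 0, -10], 0], [[0, 0, -0.05], [0.5, 2, -11], 0], [[0, 0, -0.1], [1, 4.5, -11], 0], [[0, 0, -0.2], [2, 8, -11], 0], [[0, 0, -0.3], [3.3, 12, -11], 0], [[0, 0, -0.38], [4.3, 15, -11], 0], [[0, 0, -0.42], [5, 17, -11], 0], [[0, 0, -0.42], [5.1, 17.4, -11], 0], [[0, 0, -0.42], [5.1, 17.4, -11], 0], [[0, 0, -0.42], [5.1, 17.4, -11], 0], [[0, 0, -0.42], [5.1, 17.4, -11], 0], [[0, 0, -0.42], [5.1, 17.4, -11], 0]], newtons=30)

```text
clock: 21.75
position: [0.5112, 0.1007, 0.1195]
ee_rot: [0.477, -3.105, 0.001]
force: [-0.4, -0.4, -2.8]
width: 0.628
gripper_force: 30.0
```

```bash
python3 - <<'E'
from h import *
go((.5109,.1021,.0505,197.6))
t=cams.get_image("top");s=cams.get_image("side")
cv2.imwrite("pics/c9.png",np.hstack([cv2.resize(t[120:250,290:420],None,fx=3,fy=3,interpolation=2),cv2.resize(s[120:250,250:380],None,fx=3,fy=3,interpolation=2)]))
E
```

```text
turn [-0.001 -0.001 -0.003] shift [-0.02  0.14  6.9 ]
t 21.75 pos [0.5112 0.1007 0.1195] yaw -162.55 tilt [-0.    -0.001 -1.   ] w 0.628 gf 30.0 F [-0.4 -0.4 -2.8]
```

View pics/c9.png

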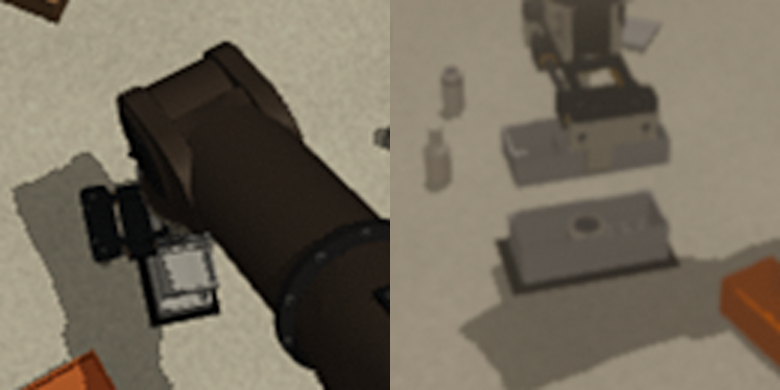

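Insert is level and lined up over the tray. Lower it.

Emit:
drive_tool(commands=[[[0, 0, 0], [0, 0.1, 2], 0], [[0, 0, 0], [0, 0.1, 4], 0], [[0, 0, 0], [0, 0.1, 5.3], 0], [[0, 0, 0], [0, 0.1, 6], 0], [[0, 0, 0], [0, 0.1, 6.4], 0], [[0, 0, 0], [0, 0.1, 6.7], 0], [[0, 0, 0], [0, 0.1, 6.9], 0], [[0, 0, 0], [0, 0.1, 6.95], 0], [[0, 0, 0], [0, 0.1, 6.95], 0], [[0, 0, 0], [0, 0.1, 6.95], 0]])

```text
clock: 22.68
position: [0.511, 0.1034, 0.0507]
ee_rot: [-0.48, 3.104, -0.0]
force: [-0.3, -0.4, -2.0]
width: 0.628
gripper_force: 30.0
```

```bash
python3 -c "
from h import *
go((.5109,.1021,.0505,197.6))"
```

```text
turn [-0.     0.001 -0.   ] shift [ 0.05 -0.12  0.02]
t 22.68 pos [0.511  0.1034 0.0507] yaw -162.4 tilt [ 0.001  0.    -1.   ] w 0.628 gf 30.0 F [-0.3 -0.4 -2. ]
```

Emit:
drive_tool(commands=[[[0, 0, 0], [0, -0.1, 0], 0], [[0, 0, 0], [0, -0.1, 0.05], 0], [[0, 0, 0], [0, -0.1, 0.05], 0], [[0, 0, 0], [0, -0.1, 0.05], 0.5], [[0, 0, 0], [0, -0.1, 0.05], 1], [[0, 0, 0], [0, -0.1, 0.05], 1], [[0, 0, 0], [0, -0.1, 0.05], 1], [[0, 0, 0], [0, -0.1, 0.05], 1], [[0, 0, 0], [0, -0.1, -1], 1], [[0, 0, 0], [0, -0.1, -4], 1], [[0, 0, 0], [0, -0.1, -8], 1], [[0, 0, 0], [0, -0.1, -10], 1], [[0, 0, 0], [0, -0.1, -10], 1], [[0, 0, 0], [0, -0.1, -10], 1]])

```text
clock: 23.85
position: [0.5119, 0.1026, 0.1521]
ee_rot: [-0.48, 3.101, -0.0]
force: [0.7, 0.3, -1.1]
width: 0.999
gripper_force: 0.0
```

```bash
python3 -c "
from h import *
go((.521,-.311,.13,161.2)); print(readout.observe()['joints'])
t=cv2.imread('pics/top0.png')
g=cv2.cvtColor(t,6);m=(g<45).astype(np.uint8)
for c in cv2.findContours(m,0,1)[0]:
    if cv2.contourArea(c)>40 and abs(c.reshape(-1,2).mean(0)-[469,212]).max()<15: print(rect('top',c,.034),rect('top',c,.0065))"
```

```text
turn [0.    0.003 0.635] shift [ 11.63 -39.7    2.2 ]
t 23.85 pos [0.5119 0.1026 0.1521] yaw -162.42 tilt [ 0.003  0.    -1.   ] w 0.999 gf 0.0 F [ 0.7  0.3 -1.1]
[ 0.13280321  0.41053861 -0.57041381  1.88323261  0.27489529  0.92241125
  1.31075524]
(array([ 518.7, -312.1]), array([73.2, 17.5]), -18.7) (array([ 524.7, -320.7]), array([74.6, 17.8]), -18.7)
```

Emit:
drive_tool(commands=[[[0, 0, 0.12], [1, -3.5, 0], 1], [[0, 0, 0.24], [2, -7, 0], 1], [[0, 0, 0.36], [3, -11, 0], 1], [[0, 0, 0.48], [4, -15, 0], 1], [[0, 0, 0.6], [5.3, -19, 0], 1], [[0, 0, 0.635], [6.6, -23, 0], 1], [[0, 0, 0.635], [8, -27, 0], 1], [[0, 0, 0.635], [9, -31, 1], 1], [[0, 0, 0.635], [10, -35, 2], 1], [[0, 0, 0.635], [11.7, -39.7, 2.2], 1], [[0, 0, 0.635], [11.7, -39.7, 2.2], 1], [[0, 0, 0.635], [11.7, -39.7, 2.2], 1], [[0, 0, 0.635], [11.7, -39.7, 2.2], 0], [[0, 0, 0.635], [11.7, -39.7, 2.2], 0]])

```text
clock: 25.02
position: [0.5195, -0.3096, 0.1277]
ee_rot: [-0.51, -3.099, -0.002]
force: [0.1, 0.2, 0.6]
width: 0.903
gripper_force: 0.0
```

```bash
python3 - <<'E'
from h import *
go((.520,-.310,.0155,161.2))
t=cams.get_image("top");s=cams.get_image("side")
cv2.imwrite("pics/t6.png",t);cv2.imwrite("pics/s6.png",s)
cv2.imwrite("pics/c10.png",np.hstack([cv2.resize(t[130:260,320:450],None,fx=3,fy=3,interpolation=2),cv2.resize(s[90:220,250:380],None,fx=3,fy=3,interpolation=2)]))
E
```

```text
turn [ 0.001 -0.001  0.002] shift [-0.08 -0.04 11.22]
t 25.02 pos [ 0.5195 -0.3096  0.1277] yaw 161.31 tilt [-0.001  0.002 -1.   ] w 0.903 gf 0.0 F [0.1 0.2 0.6]
```

View pics/c10.png

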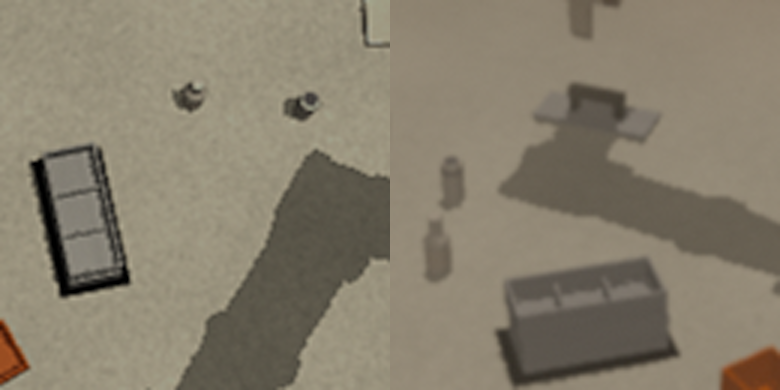

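The insert looks seated flush and square, with no gap in the side view. Now the lid's handle.

Emit:
drive_tool(commands=[[[0, 0, 0], [0, 0, 3.5], 0], [[0, 0, 0], [0, 0, 7], 0], [[0, 0, 0], [0, 0, 9.5], 0], [[0, 0, 0], [0, 0, 10.8], 0], [[0, 0, 0], [0, 0, 11.2], 0], [[0, 0, 0], [0, 0, 11.2], -0.4], [[0, 0, 0], [0, 0, 11.2], -0.6], [[0, 0, 0], [0, 0, 11.2], -0.8], [[0, 0, 0], [0, 0, 11.2], -1], [[0, 0, 0], [0, 0, 11.2], -1], [[0, 0, 0], [0, 0, 11.2], -1], [[0, 0, 0], [0, 0, 11.2], -1], [[0, 0, 0], [0, 0, 11.2], -1], [[0, 0, 0], [0, 0, 11.2], -1], [[0, 0, 0], [0, 0, 11.2], -1], [[0, 0, 0], [0, 0, 11.2], -1], [[0, 0, 0], [0, 0, 11.2], -1], [[0, 0, 0], [0, 0, 11.2], -1]], newtons=30)

```text
clock: 26.62
position: [0.5199, -0.3119, 0.0171]
ee_rot: [0.513, 3.098, -0.001]
force: [-1.2, -0.5, 7.4]
width: 0.149
gripper_force: 30.0
```

```bash
python3 -c "
from h import *
go((.5109,.1021,.15,197.6))"
```

```text
turn [-0.001  0.001 -0.635] shift [ 14.18  38.9  -13.33]
t 26.62 pos [ 0.5199 -0.3119  0.0171] yaw 161.2 tilt [ 0.001 -0.001 -1.   ] w 0.149 gf 30.0 F [-1.2 -0.5  7.4]
```

Emit:
drive_tool(commands=[[[0, 0, 0], [0, 0, -0.7], -1], [[0, 0, 0], [0, 0, -3], -1], [[0, 0, 0], [0, 0, -6.5], -1], [[0, 0, 0], [0, 0, -10], -1], [[0, 0, -0.05], [0.7, 2, -13], -1], [[0, 0, -0.1], [1.8, 5, -14], -1], [[0, 0, -0.2], [3, 8.5, -14], -1], [[0, 0, -0.3], [4.4, 12, -14], -1], [[0, 0, -0.4], [5.7, 15.5, -14], -1], [[0, 0, -0.5], [7, 19, -14], -1], [[0, 0, -0.6], [8.2, 22.5, -14], -1], [[0, 0, -0.635], [9.5, 26, -14], -1], [[0, 0, -0.635], [10.7, 29.5, -14], -1], [[0, 0, -0.635], [12, 33, -14], -1], [[0, 0, -0.635], [13.2, 36, -14], -1], [[0, 0, -0.635], [14, 38, -13.5], -1], [[0, 0, -0.635], [14.2, 38.9, -13.3], -1], [[0, 0, -0.635], [14.2, 38.9, -13.3], -1], [[0, 0, -0.635], [14.2, 38.9, -13.3], -1], [[0, 0, -0.635], [14.2, 38.9, -13.3], -1]])

```text
clock: 28.28
position: [0.5104, 0.1005, 0.1491]
ee_rot: [0.477, -3.104, 0.002]
force: [0.4, -0.8, -2.3]
width: 0.15
gripper_force: 30.0
```

```bash
python3 - <<'E'
from h import *
go((.5109,.1021,.0851,197.6))
t=cams.get_image("top");s=cams.get_image("side")
cv2.imwrite("pics/c11.png",np.hstack([cv2.resize(t[120:250,290:420],None,fx=3,fy=3,interpolation=2),cv2.resize(s[120:250,250:380],None,fx=3,fy=3,interpolation=2)]))
E
```

```text
turn [-0.001 -0.001 -0.002] shift [-0.1   0.15  6.4 ]
t 28.28 pos [0.5104 0.1005 0.1491] yaw -162.52 tilt [-0.    -0.001 -1.   ] w 0.15 gf 30.0 F [ 0.4 -0.8 -2.3]
```

View pics/c11.png

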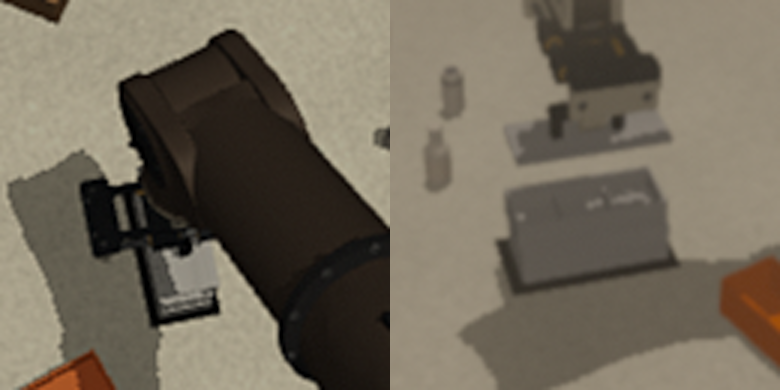

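The lid is level and lined up above the insert. Lower it.

Emit:
drive_tool(commands=[[[0, 0, 0], [0, 0, 2], -1], [[0, 0, 0], [0, 0, 4], -1], [[0, 0, 0], [0, 0, 5], -1], [[0, 0, 0], [0, 0, 5.6], -1], [[0, 0, 0], [0, 0, 6], -1], [[0, 0, 0], [0, 0, 6.2], -1], [[0, 0, 0], [0, 0, 6.35], -1], [[0, 0, 0], [0, 0, 6.45], -1], [[0, 0, 0], [0, 0, 6.45], -1], [[0, 0, 0], [0, 0, 6.45], -1]])

```text
clock: 29.22
position: [0.5107, 0.1027, 0.0852]
ee_rot: [-0.48, 3.104, -0.0]
force: [0.8, 0.3, -1.7]
width: 0.148
gripper_force: 30.0
```

```bash
python3 -c "
from h import *
go((.5109,.1021,.0851,197.6))"
```

```text
turn [-0.     0.001 -0.   ] shift [-0.   -0.06  0.01]
t 29.22 pos [0.5107 0.1027 0.0852] yaw -162.41 tilt [ 0.001  0.    -1.   ] w 0.148 gf 30.0 F [ 0.8  0.3 -1.7]
```

Emit:
drive_tool(commands=[[[0, 0, 0], [0, -0.05, 0.05], -1], [[0, 0, 0], [0, -0.05, 0.1], -1], [[0, 0, 0], [0, -0.05, 0.1], -1], [[0, 0, 0], [0, -0.05, 0.1], -0.5], [[0, 0, 0], [0, -0.05, 0.1], 0], [[0, 0, 0], [0, -0.05, 0.1], 0], [[0, 0, 0], [0, -0.05, 0.1], 0], [[0, 0, 0], [0, -0.05, 0.1], 0], [[0, 0, 0], [0, -0.05, 0.1], 0], [[0, 0, 0], [0, -0.05, -1], 0], [[0, 0, 0], [0, -0.05, -4], 0], [[0, 0, 0], [0, -0.05, -8], 0], [[0, 0, 0], [1, -4, -11], 0], [[0, 0, 0], [2, -8, -12], 0], [[0, 0, 0], [3, -12, -12], 0], [[0, 0, 0], [5, -16, -12], 0], [[0, 0, 0], [6, -20, -12], 0], [[0, 0, 0], [7, -24, -12], 0], [[0, 0, 0], [7, -24, -12], 0], [[0, 0, 0], [7, -24, -12], 0]])

```text
clock: 30.88
position: [0.5156, -0.1522, 0.2051]
ee_rot: [0.469, -3.106, 0.002]
force: [-0.9, -0.0, 0.3]
width: 0.501
gripper_force: 0.0
```

```bash
python3 - <<'E'
from h import *
go((.5109,.1021,.0851,197.6))
t=cams.get_image("top");s=cams.get_image("side")
cv2.imwrite("pics/c12.png",np.hstack([cv2.resize(t[130:230,310:440],None,fx=3,fy=3,interpolation=2),cv2.resize(s[120:220,250:380],None,fx=3,fy=3,interpolation=2)]))
E
```

```text
turn [-0.001 -0.001 -0.007] shift [-7.07 24.45 11.96]
t 30.88 pos [ 0.5156 -0.1522  0.2051] yaw -162.81 tilt [-0.    -0.001 -1.   ] w 0.501 gf 0.0 F [-0.9 -0.   0.3]
```

View pics/c12.png

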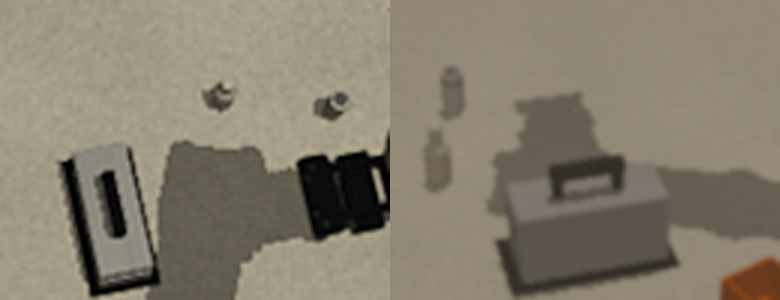

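The lid lies level and flush on the stack, which stands centred along the mat. The tall pot and dropper bottle are where they were. I'll hand it in.

```bash
python3 -c "
from cell import job
print(job.sign_off())"
```

```text
the job is handed in; nothing more can be done
None
```

The sterilising set is stacked lengthwise in the middle of the mat (tray, pot, insert, lid, all looking fully seated in the last pictures) and was handed in at about 31 s; I nudged the tray about 2 mm to centre it once the pot was inside, and I viewed 15 pictures, one over the limit of 14.

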